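# Click the snack box lid shut all round

## Robot

A 6-joint arm with a two-finger parallel gripper is mounted at the origin on the work surface. World frame = base frame: x ahead of the robot, y to its left, z up, the work surface at z = 0. Lengths are in m, angles in rad, forces in N, time in s.
With the tool pointing down it reaches from about 0.375 to 0.9 m from the base axis. Payload 3.1 kg.
Tool frame: the origin (TCP) lies between the finger pads; the fingertips stand 11 mm ahead of it and the grasp point (between the pads) lies 8 mm behind it; z points along the fingers, y is the direction in which the jaws open and shut (so a half turn about z gives the same grasp; the last joint's range is limited). The gripper opens to 85 mm and grips with 20 to 120 N. Pads are 22 mm wide; open, the fingers measure 114 mm over their backs; the gripper's body (76 mm by 85 mm) begins 54 mm behind the grasp point. The pads swing forward as they close: fully open they stand 13 mm farther back than shut.
Start: joints at [1.014, 0.527, 1.433, -0, 1.181, -0.178], TCP at [0.231, 0.581, 0.242] pointing down, gripper open.
Joint ranges: [-3.08, 3.08], [-0.75, 2.2], [0.22, 2.44], [-1.43, 4.57], [0, 2.65], [-2.85, 2.85]. Speed limits (rad/s): [2.79, 2.79, 3.14, 3.14, 3.14, 3.14].

## Interface

Orientations are given as a unit quaternion [x, y, z, w].
In Python, from station import manip gives the robot as it stands.
- The arm moves only by the tool move_arm, never from a script. Its argument "deltas" is a list of rows, each a list of 5 numbers: the shift along the tool's x, y, z in units of 40 cm (1.0 is 40 cm), then the turn about the tool's z in units of 0.5 rad (1.0 is 0.5 rad), then the opening in per cent of the stroke, from 0 (shut) to 100 (fully open). In form: [[x, y, z, twist, grip], ...]. A call has exactly 8 rows; each row is the pose to reach, as a shift and turn from the pose commanded when the call began, along the tool's axes at that moment; what a row does not reach only later rows make up. A row lasts 1/12 s, in which the tool goes at most 41.7 mm and 7.16 degrees, less where a joint would pass 70% of its speed; a pose out of reach is approached as far as the arm can. A call with a number of a shift or a turn outside -1 to 1 is refused whole. A call with a gripper value outside its range is refused whole. The fingers move at their own pace and stop on an object; "force" is the grip in N (left out, the last holds). Time passes only in rows, so rows that repeat a pose let the fingers close, or fill a call up. It gives the time, the measured TCP pose, the force and the opening at its end, in the units of the state.
- manip.sense(): the state, without advancing time (a new reading comes with each control period).
- manip.snapshot(name): name is "side" or "top" or "wrist"; returns (picture, depth): 384x512x3 uint8, red, green, blue; 384x512 float32, m along the optical axis (not along the pixel's ray), 0 where there is no reading.
- manip.get_calibration(name): a dict with "vfov" (degrees; the focal length in pixels is half the picture's height over the tangent of half this angle, whatever the lens; pixels are square), "cx", "cy" (the principal point, pixels), "pose" (4x4, takes a point from camera to world coordinates). Camera axes: x right, y down, z forward; pixel columns grow to the right and rows downward; lengths in m; the calibration is good to about 2 mm. A picture is of the moment at which its call begins: read the wrist's pose just before it. get_calibration takes no time and is no camera call; for the wrist camera it gives the pose at the moment of the call.
- manip.sign_off(): hands the job in, once; it reports no verdict.
The state is a dict: "t": time; "q": joint angles; "qd": joint speeds; "tau": joint torques, N m; "tcp_pos": TCP position; "tool_rot": TCP orientation; "force": force on the tool from outside, world axes, zero at the start; "ft_torque": the same for the moment, N m; "finger_gap": opening from 0.0 (shut) to 1.0 (fully open).
Only numpy, scipy, OpenCV 4.12 (cv2) and the standard library are available. Lean on these libraries where they do the work, as an engineer would, in place of code of your own. Each camera call takes 0.05 s, during which the arm holds its last target.

## Task

The lid is lying on the steel snack box, but the four sections of its rim have popped up. Press down each section, one side after another, until all four click shut level with the corners, without picking up the box or shoving it about, and leave the other things on the table alone.

Things in the scene. Friction and masses are not known exactly. Their poses are not given: they have to be found in the camera images.
- box: Loose steel snack box, about 1 kg: 130 (its x) by 170 (its y) by 60 mm high, with a white plastic lid, 140 by 180 mm, lying on it. The lid's fixed corners (27 mm square) are 74 mm above the table at the top, its middle panel (84 by 124 mm) 70 mm. Origin: centre of the underside; x across the narrow way, y along the long way, z up.
- rim_far (a joint): Rim section of the lid (long, 122 mm, on the box's +x side; 28 mm wide), hinged along its inner edge 42 mm from the box's centre, 70 mm up. 0 = popped up, outer edge 11 mm too high; 0.40 rad = shut, top level with the corners. Springs back if let go below about 0.20, past that it clicks down and stays. Needs about 7 N down at the press point to start, less further on.
- far_press (a point): Point on top of the section towards the box's +x side, midway along it, 20 mm out from its hinge line and 8 mm in from its outer edge: where to press down. It moves with the section: about 81 mm above the table when popped up, 74 mm when shut.
- rim_near (a joint): Rim section of the lid (long, 122 mm, on the box's -x side; 28 mm wide), hinged along its inner edge 42 mm from the box's centre, 70 mm up. 0 = popped up, outer edge 11 mm too high; 0.40 rad = shut, top level with the corners. Springs back if let go below about 0.20, past that it clicks down and stays. Needs about 7 N down at the press point to start, less further on.
- near_press (a point): Point on top of the section towards the box's -x side, midway along it, 20 mm out from its hinge line and 8 mm in from its outer edge: where to press down. It moves with the section: about 81 mm above the table when popped up, 74 mm when shut.
- rim_left (a joint): Rim section of the lid (short, 82 mm, on the box's +y end; 28 mm wide), hinged along its inner edge 62 mm from the box's centre, 70 mm up. 0 = popped up, outer edge 11 mm too high; 0.40 rad = shut, top level with the corners. Springs back if let go below about 0.20, past that it clicks down and stays. Needs about 7 N down at the press point to start, less further on.
- left_press (a point): Point on top of the section towards the box's +y side, midway along it, 20 mm out from its hinge line and 8 mm in from its outer edge: where to press down. It moves with the section: about 81 mm above the table when popped up, 74 mm when shut.
- rim_right (a joint): Rim section of the lid (short, 82 mm, on the box's -y end; 28 mm wide), hinged along its inner edge 62 mm from the box's centre, 70 mm up. 0 = popped up, outer edge 11 mm too high; 0.40 rad = shut, top level with the corners. Springs back if let go below about 0.20, past that it clicks down and stays. Needs about 7 N down at the press point to start, less further on.
- right_press (a point): Point on top of the section towards the box's -y side, midway along it, 20 mm out from its hinge line and 8 mm in from its outer edge: where to press down. It moves with the section: about 81 mm above the table when popped up, 74 mm when shut.
- pot: Bystander: white ceramic pot with a succulent, 92 mm across, about 110 mm high; origin at the centre of its underside.
- tumbler: Bystander: steel tumbler with a black lid, 82 mm across, 129 mm high; origin at the centre of its underside.
- jar: Bystander: open clear glass jar, 74 mm across, 95 mm high; origin at the centre of its underside.
- trowel: Bystander: green plastic hand trowel lying flat, about 300 mm long, 62 mm wide, 26 mm high; blade to its +x; origin where blade and handle meet.
Mind the look-alikes: they are no part of the job. What is shaped like the box but purple or turquoise is not meant.

How it is judged:
By the outcome, as a careful person would: the job done as asked, in the order asked, and still so for the second after the job is handed in, with the robot touching nothing.
It also fails if it takes over 48 s, if anything falls off the work surface, if the arm or the gripper's body presses on something with over 40 N, if the wrist force passes 120 N, or if a joint passes its speed limit or range.

## Working session

There is one attempt and no reset: what is moved stays moved. The work goes in short steps, Python scripts to look and compute and a tool call to move; the robot and the scene stay as the last step left them, time stands still between calls to the robot, and variables do not carry over. Pictures are saved under pics/ and viewed, and the job is handed in when it is done.

Besides the shell and the picture viewer there is one more tool, called after "Request:" as name([rows], argument=value, ...), one row to a line, values as JSON. move_arm: Moves the arm, as the interface text tells. Its arguments: {"type":"object","properties":{"deltas":{"type":"array","items":{"type":"array","items":{"type":"number"}}},"force":{"type":"number"}},"required":["deltas"]}

```bash
mkdir -p pics; ls; cat > h.py <<'E'
import numpy as np, cv2
from station import manip
def snap(n,f):
    im,d=manip.snapshot(n); cv2.imwrite('pics/'+f+'.png',im[:,:,::-1]); np.savez('pics/'+f+'.npz',im=im,d=d,**{k:np.array(v) for k,v in manip.get_calibration(n).items() if k in('vfov','cx','cy','pose')}); return im,d
def load(f): return np.load('pics/'+f+'.npz')
def ray(c,u,v,z):
    f=192/np.tan(np.radians(c['vfov'])/2); r=c['pose'][:3,:3]@np.array([(u-c['cx'])/f,(v-c['cy'])/f,1]); o=c['pose'][:3,3]; return o+r*(z-o[2])/r[2]
def cloud(c):
    f=192/np.tan(np.radians(c['vfov'])/2); d=c['d']; v,u=np.mgrid[:384,:512]
    P=np.stack([(u-c['cx'])/f*d,(v-c['cy'])/f*d,d],-1); return P@c['pose'][:3,:3].T+c['pose'][:3,3]
E
python3 - <<'E'
from h import *
snap('top','top0');snap('side','side0')
s=manip.sense();print(s)
for n in('top','side'):print(manip.get_calibration(n))
E
```

```text
pics
{'t': 0.1, 'q': array([ 1.01355225e+00,  5.28384510e-01,  1.43377214e+00, -1.14792321e-05,
        1.18142833e+00, -1.78483085e-01]), 'qd': array([ 0.00087987, -0.00108651, -0.00248901, -0.00033396, -0.00109059,
        0.00123431]), 'tau': array([-4.32771740e-04, -4.43306530e+01, -1.78587466e+01, -3.06814709e-04,
        3.89715671e-03, -3.62398367e-06]), 'tcp_pos': array([0.2307335 , 0.58017318, 0.24142517]), 'tool_rot': array([ 1.88248265e-01,  9.82120969e-01, -9.31425371e-04, -3.53289814e-04]), 'force': array([-1.17135694, -0.28769029, -0.24562014]), 'ft_torque': array([ 0.00434067,  0.05152221, -0.0168217 ]), 'finger_gap': 1.0006026579981848}
{'vfov': 47.44969362624679, 'cx': 258.56112156657923, 'cy': 195.12184780627058, 'pose': array([[-0.10343327, -0.97068845,  0.21694582,  0.18462771],
       [-0.99463129,  0.10164116, -0.0194337 ,  0.08816979],
       [-0.00318656, -0.21779119, -0.97599019,  1.48783399],
       [ 0.        ,  0.        ,  0.        ,  1.        ]])}
{'vfov': 50.454481956855325, 'cx': 255.50204560226535, 'cy': 193.9280609616868, 'pose': array([[ 8.72345142e-01, -3.47313298e-01,  3.44074739e-01,
         6.68216040e-02],
       [-4.88890413e-01, -6.20216467e-01,  6.13447389e-01,
        -6.62411557e-01],
       [ 3.42383662e-04, -7.03352691e-01, -7.10840963e-01,
         9.59917464e-01],
       [ 0.00000000e+00,  0.00000000e+00,  0.00000000e+00,
         1.00000000e+00]])}
```

View pics/top0.png

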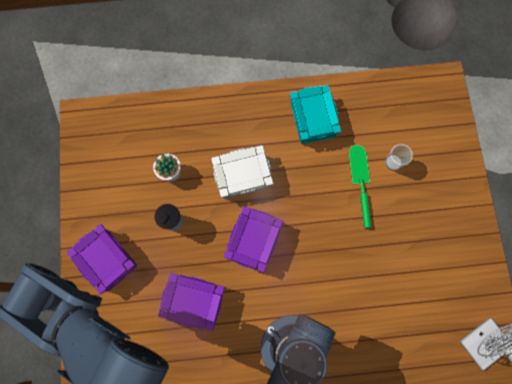

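View pics/side0.png

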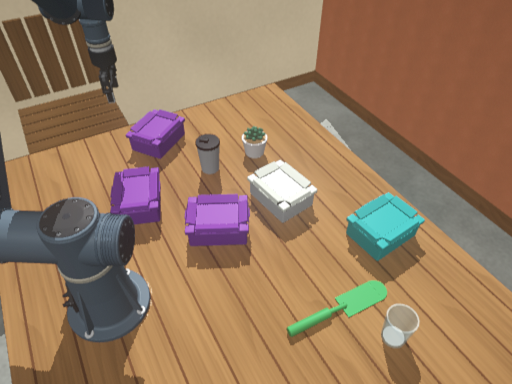

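The top view shows five box shapes. The white-lidded steel one at about (243,171) fits the description. Those at (101,258), (192,300) and (254,239) are purple and the one at (316,113) is turquoise, so they are look-alikes. The side view shows the white box at (282,190), the pot at (255,142) and the tumbler at (208,153). I'll check this in a crop and measure the lid.

```bash
python3 - <<'E'
from h import *
c=load('top0');P=cloud(c);im=c['im'].astype(int)
cr=cv2.resize(c['im'][135:210,195:290,::-1],None,fx=8,fy=8,interpolation=cv2.INTER_CUBIC)
c2=load('side0');cr2=cv2.resize(c2['im'][150:230,235:330,::-1],None,fx=8,fy=8,interpolation=cv2.INTER_CUBIC)
cv2.imwrite('pics/crop1.png',cr[:600,:800]);cv2.imwrite('pics/crop2.png',cr2[:600])
for n,box in(('top0',(200,285,135,210)),('side0',(240,325,150,225))):
    c=load(n);P=cloud(c);im=c['im'].astype(int)
    m=(im.min(-1)>120)&(P[...,2]>.055)&(P[...,2]<.1)
    k=np.zeros_like(m);k[box[2]:box[3],box[0]:box[1]]=1;m&=k
    X=P[m];print(n,len(X),np.percentile(X[:,2],[1,10,25,50,75,90,99]))
    r=cv2.minAreaRect(X[:,:2].astype(np.float32));print(r)
    hb=cv2.boxPoints(r);print(hb)
# bystanders and boxes
for n in('top0',):
    c=load(n);P=cloud(c)
    for nm,u,v,z in(('pot',167,167,.1),('tumbler',167,217,.129),('jar',400,157,.095),('p1',254,239,.07),('p2',192,300,.07),('p3',101,258,.07),('teal',316,113,.07)):
        print(nm,ray(c,u,v,z),P[v,u])
E
```

```text
top0 2179 [0.06295022 0.06720946 0.06993043 0.07391142 0.07854612 0.08230365
 0.08738564]
((0.5889805555343628, 0.10826689749956131), (0.1489003300666809, 0.1890607327222824), 8.332359313964844)
[[0.50161743 0.19101046]
 [0.5290152  0.00394544]
 [0.6763437  0.02552333]
 [0.6489459  0.21258835]]
side0 2018 [0.05639127 0.06963328 0.07184701 0.07556539 0.08026729 0.0839224
 0.08766958]
((0.5336513519287109, 0.09543433785438538), (0.25872814655303955, 0.18812142312526703), 8.872949600219727)
[[ 0.39132708  0.16841578]
 [ 0.4203437  -0.01745436]
 [ 0.6759756   0.02245289]
 [ 0.646959    0.20832303]]
pot [0.61933696 0.35161801 0.1       ] [0.62340006 0.35408038 0.0870283 ]
tumbler [0.44642853 0.35562148 0.129     ] [0.44566778 0.35484431 0.13294855]
jar [ 0.57450069 -0.42114673  0.095     ] [ 0.59731929 -0.45095616  0.01347979]
p1 [0.35589477 0.08981683 0.07      ] [0.35585274 0.08981642 0.07034793]
p2 [0.1841808  0.30407081 0.07      ] [0.18418123 0.30386595 0.07134533]
p3 [0.3460289  0.58687738 0.07      ] [0.34669092 0.58892293 0.06418447]
teal [ 0.7693811  -0.16844476  0.07      ] [ 0.7706917  -0.16901991  0.06682223]
```

View pics/crop1.png

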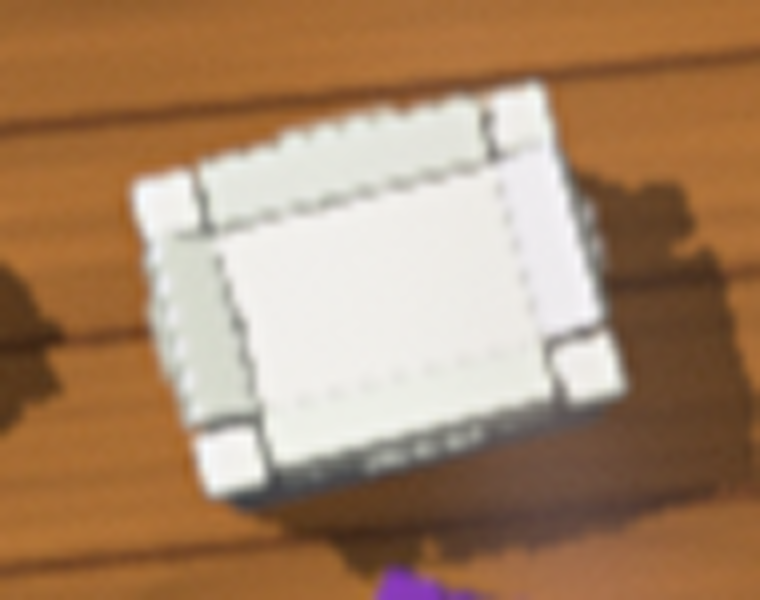

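View pics/crop2.png

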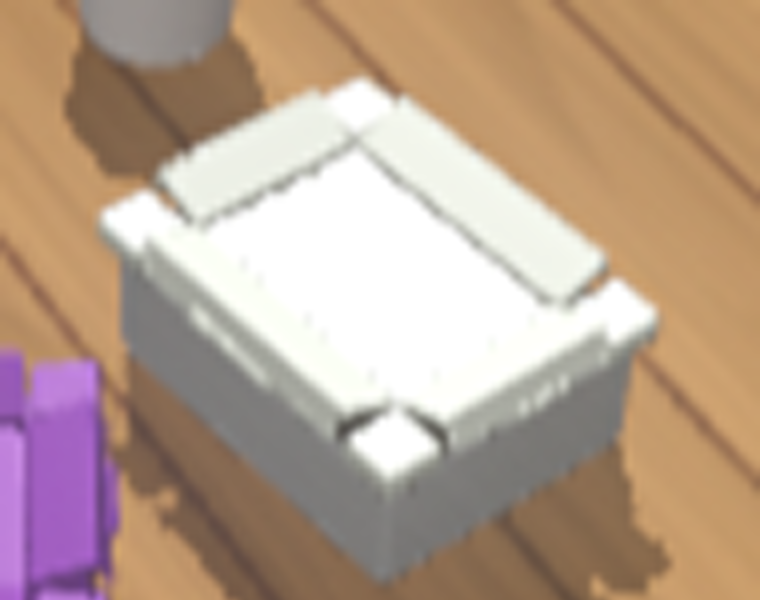

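```bash
python3 - <<'E'
from h import *
def do(n,off,pts):
    c=load(n)
    Q=np.array([ray(c,off[0]+(x+.5)/8-.5,off[1]+(y+.5)/8-.5,.074)[:2] for x,y in pts])
    print(n,Q.round(4),'ctr',Q.mean(0).round(4),'sides',[np.linalg.norm(Q[i]-Q[(i+1)%4]).round(4) for i in range(4)])
    for a,b in((0,1),(3,2),(0,3),(1,2)): d=Q[a]-Q[b];print(np.degrees(np.arctan2(d[1],d[0])).round(1))
# far-left, far-right, near-right, near-left
do('top0',(195,135),[(133,185),(545,82),(627,393),(210,498)])
do('side0',(235,150),[(360,78),(657,318),(390,478),(100,218)])
s=manip.sense()
from scipy.spatial.transform import Rotation as R
print(R.from_quat(s['tool_rot']).as_matrix().round(4))
c=load('top0');P=cloud(c)
print(P[170,243],P[163,258-20])
E
```

```text
top0 [[0.6446 0.2059]
 [0.6719 0.0279]
 [0.5328 0.0083]
 [0.5062 0.185 ]] ctr [0.5889 0.1068] sides [np.float64(0.1801), np.float64(0.1405), np.float64(0.1787), np.float64(0.1399)]
98.7
98.5
8.6
8.0
side0 [[0.6452 0.2047]
 [0.6706 0.0272]
 [0.536  0.0064]
 [0.5097 0.1823]] ctr [0.5904 0.1051] sides [np.float64(0.1793), np.float64(0.1362), np.float64(0.1779), np.float64(0.1374)]
98.1
98.5
9.4
8.8
[[-9.291e-01  3.698e-01 -1.000e-03]
 [ 3.698e-01  9.291e-01 -1.700e-03]
 [ 3.000e-04 -2.000e-03 -1.000e+00]]
[0.59139317 0.10310393 0.07035827] [0.6193735  0.11768498 0.06456821]
```

The corner rays give sides of 140 × 180 mm in both views, so the measurement agrees with the given size. The centre is about (0.5895, 0.106) with a yaw of 8.5°. Next I'll shut the gripper and travel high above the far section.

Request:
move_arm([
  [-0.09,-0.044,0,-0.13,0],
  [-0.18,-0.088,0,-0.26,0],
  [-0.27,-0.132,0,-0.4,0],
  [-0.36,-0.176,0,-0.53,0],
  [-0.45,-0.22,0,-0.66,0],
  [-0.54,-0.264,0,-0.8,0],
  [-0.63,-0.308,0,-0.92,0],
  [-0.7,-0.345,0,-1.0,0],
], force=40)

```text
t: 0.77
tcp_pos: [0.4419, 0.3466, 0.242]
tool_rot: [-0.061, 0.998, -0.0, 0.0]
force: [0.6, -0.1, -0.1]
finger_gap: -0.003
```

```bash
cat >> h.py <<'E'
from scipy.spatial.transform import Rotation as R
C=np.array([.5895,.106]);yaw=np.radians(8.5);ex=np.array([np.cos(yaw),np.sin(yaw)]);ey=np.array([-ex[1],ex[0]])
T={'far':C+.062*ex,'near':C-.062*ex,'left':C+.082*ey,'right':C-.082*ey}
def go(name,z):
    s=manip.sense();M=R.from_quat(s['tool_rot']).as_matrix();p=s['tcp_pos'];t=np.r_[T[name],z]
    print('t',s['t'].__round__(2),'tcp',p.round(4),'y-dir deg',np.degrees(np.arctan2(M[1,1],M[0,1])).round(2),'want 98.5','F',s['force'].round(1),'gap',round(s['finger_gap'],2))
    print(name,t.round(4),'units',(M.T@(t-p)/.4).round(3))
E
python3 -c "
from h import *
go('far',.15)"
```

```text
t 0.77 tcp [0.4419 0.3466 0.242 ] y-dir deg 97.03 want 98.5 F [ 0.6 -0.1 -0.1] gap -0.0
far [0.6508 0.1152 0.15  ] units [-0.448 -0.638  0.23 ]
```

Request:
move_arm([
  [-0.06,-0.09,0,-0.05,0],
  [-0.13,-0.18,0,-0.05,0],
  [-0.19,-0.27,0,-0.05,0],
  [-0.25,-0.36,0.02,-0.05,0],
  [-0.31,-0.45,0.06,-0.05,0],
  [-0.38,-0.54,0.12,-0.05,0],
  [-0.448,-0.63,0.18,-0.05,0],
  [-0.448,-0.638,0.23,-0.05,0],
])

```text
t: 1.43
tcp_pos: [0.6507, 0.1175, 0.1558]
tool_rot: [-0.072, 0.997, -0.0, 0.004]
force: [0.5, 0.9, 0.5]
finger_gap: 0.003
```

```bash
python3 -c "
from h import *
go('far',.105)
snap('wrist','w1');snap('side','s1')"
```

```text
t 1.43 tcp [0.6507 0.1175 0.1558] y-dir deg 98.29 want 98.5 F [0.5 0.9 0.5] gap 0.0
far [0.6508 0.1152 0.105 ] units [ 0.001 -0.006  0.127]
```

View pics/w1.png

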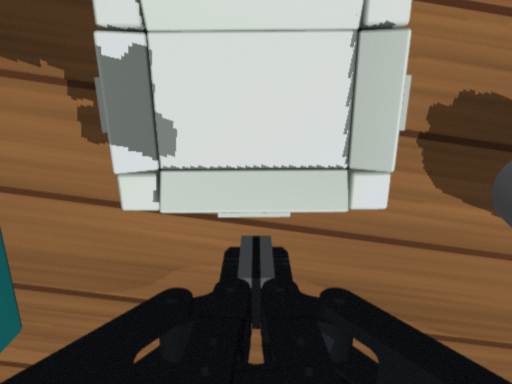

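View pics/s1.png

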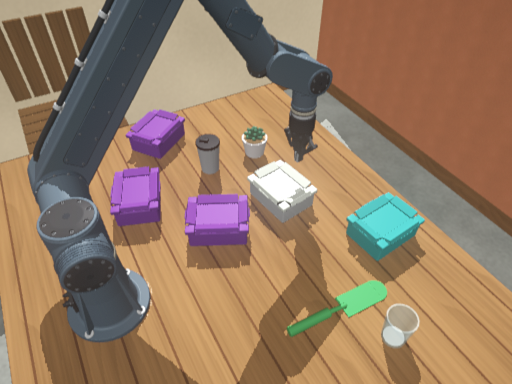

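The wrist view shows the lid with its far edge at rows 207–212, columns 122–388, and the shut fingers centred at (257,240). I'll compare these points with the model.

```bash
python3 - <<'E'
from h import *
c=load('w1')
def loc(u,v,z):
    d=ray(c,u,v,z)[:2]-C; return (np.array([d@ex,d@ey])*1000).round(1)
print('outer far corners (exp 70,+-90)',loc(122,212,.074),loc(388,207,.074))
print('panel far corners (42,+-62)',loc(160,169,.07),loc(348,167,.07),'near (-42,+-62)',loc(148,31,.07),loc(361,29,.07))
E
```

```text
outer far corners (exp 70,+-90) [ 64.4 -89. ] [62.2 82.2]
panel far corners (42,+-62) [ 37. -63.] [36.6 55.7] near (-42,+-62) [-43.  -62.4] [-43.1  57.1]
```

The wrist calibration was read after the arm had settled about 6 mm lower, which explains the 5 % scale error. I'll retake the picture with the pose read just before it.

```bash
python3 - <<'E'
from h import *
snap('wrist','w2');go('far',.105)
c=load('w2');cv2.imwrite('pics/w2c.png',cv2.resize(c['im'][:240,60:440,::-1],None,fx=2,fy=2))
E
```

```text
t 1.58 tcp [0.6453 0.1178 0.1502] y-dir deg 98.16 want 98.5 F [-1.1  0.8  0. ] gap -0.0
far [0.6508 0.1152 0.105 ] units [-0.014 -0.009  0.113]
```

View pics/w2c.png

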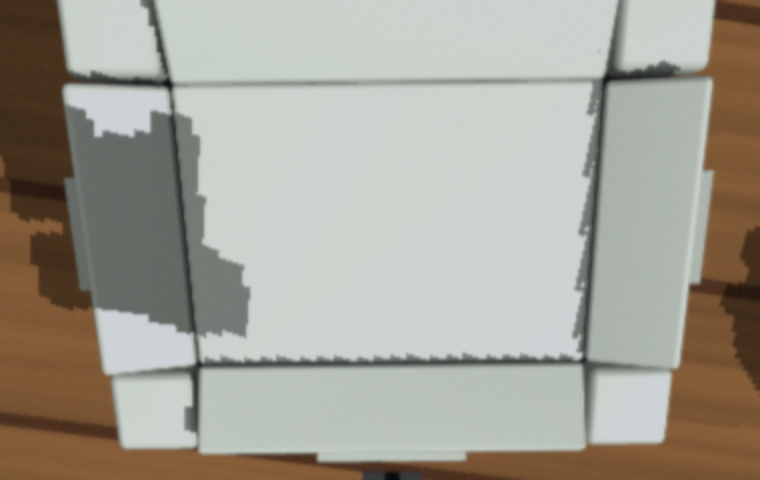

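```bash
python3 - <<'E'
from h import *
c=load('w2')
def loc(u,v,z):
    d=ray(c,u,v,z)[:2]-C; return (np.array([d@ex,d@ey])*1000).round(1)
print('outer far corners (exp 70,+-90)',loc(121,223.5,.074),loc(392.5,220.5,.074))
print('panel far corners (42,+-62)',loc(159.5,182,.07),loc(351.5,180.5,.07),'near (-42,+-62)',loc(145,42,.07),loc(362.5,39.5,.07))
go('far',.105);print(manip.sense()['qd'].round(3))
E
```

```text
outer far corners (exp 70,+-90) [ 70.2 -86.5] [69.4 93.4]
panel far corners (42,+-62) [ 42.9 -59.6] [42.8 65.3] near (-42,+-62) [-41.3 -60.3] [-41.9  65.1]
t 1.58 tcp [0.6453 0.1178 0.1502] y-dir deg 98.16 want 98.5 F [-1.1  0.8  0. ] gap -0.0
far [0.6508 0.1152 0.105 ] units [-0.014 -0.009  0.113]
[ 0.05  -0.073  0.001  0.019  0.016  0.005]
```

Scale and sizes now match. The centre shifts by about 1.5 mm along y. Now lower over the far press point.

```bash
sed -i 's/C=np.array(\[.5895,.106\])/C=np.array([.5898,.1076])/' h.py; python3 -c "
from h import *
go('far',.108)"
```

```text
t 1.58 tcp [0.6453 0.1178 0.1502] y-dir deg 98.16 want 98.5 F [-1.1  0.8  0. ] gap -0.0
far [0.6511 0.1168 0.108 ] units [-0.015 -0.005  0.105]
```

Request:
move_arm([
  [0,0,0.03,-0.01,0],
  [0,0,0.06,-0.01,0],
  [0,0,0.09,-0.01,0],
  [0,0,0.1,-0.01,0],
  [0,0,0.1,-0.01,0],
  [0,0,0.1,-0.01,0],
  [0,0,0.1,-0.01,0],
  [0,0,0.1,-0.01,0],
])

```text
t: 2.25
tcp_pos: [0.647, 0.1204, 0.1154]
tool_rot: [-0.076, 0.997, -0.0, 0.001]
force: [0.5, -0.5, 0.7]
finger_gap: 0.001
```

```bash
python3 -c "
from h import *
go('far',.108)"
```

```text
t 2.25 tcp [0.647  0.1204 0.1154] y-dir deg 98.68 want 98.5 F [ 0.5 -0.5  0.7] gap 0.0
far [0.6511 0.1168 0.108 ] units [-0.009 -0.01   0.018]
```

Request:
move_arm([
  [-0.009,-0.009,0.01,0,0],
  [-0.009,-0.009,0.015,0,0],
  [-0.009,-0.009,0.02,0,0],
  [-0.009,-0.009,0.025,0,0],
  [-0.009,-0.009,0.03,0,0],
  [-0.009,-0.009,0.035,0,0],
  [-0.009,-0.009,0.04,0,0],
  [-0.009,-0.009,0.045,0,0],
])

```text
t: 2.92
tcp_pos: [0.6505, 0.1172, 0.0962]
tool_rot: [-0.076, 0.997, 0.0, -0.0]
force: [0.0, -0.1, 0.8]
finger_gap: 0.002
```

```bash
python3 -c "
from h import *
go('far',.085)"
```

```text
t 2.92 tcp [0.6505 0.1172 0.0962] y-dir deg 98.67 want 98.5 F [ 0.  -0.1  0.8] gap 0.0
far [0.6511 0.1168 0.085 ] units [-0.001 -0.001  0.028]
```

Request:
move_arm([
  [0,0,0.004,0,0],
  [0,0,0.008,0,0],
  [0,0,0.012,0,0],
  [0,0,0.015,0,0],
  [0,0,0.018,0,0],
  [0,0,0.02,0,0],
  [0,0,0.022,0,0],
  [0,0,0.024,0,0],
])

```text
t: 3.58
tcp_pos: [0.6496, 0.1171, 0.086]
tool_rot: [-0.076, 0.997, 0.0, -0.001]
force: [0.4, -0.2, -0.4]
finger_gap: -0.001
```

Request:
move_arm([
  [0,0,0.002,0,0],
  [0,0,0.004,0,0],
  [0,0,0.006,0,0],
  [0,0,0.008,0,0],
  [0,0,0.01,0,0],
  [0,0,0.01,0,0],
  [0,0,0.01,0,0],
  [0,0,0.01,0,0],
])

```text
t: 4.25
tcp_pos: [0.6501, 0.1171, 0.0849]
tool_rot: [-0.076, 0.997, -0.0, -0.0]
force: [-3.8, -0.4, 11.8]
finger_gap: -0.0
```

```bash
python3 -c "
from h import *
go('far',.085)
snap('side','s2');c=load('s2');cv2.imwrite('pics/s2c.png',cv2.resize(c['im'][130:230,235:335,::-1],None,fx=6,fy=6))"
```

```text
t 4.25 tcp [0.6501 0.1171 0.0849] y-dir deg 98.68 want 98.5 F [-3.8 -0.4 11.8] gap -0.0
far [0.6511 0.1168 0.085 ] units [-0.002 -0.001 -0.   ]
```

View pics/s2c.png

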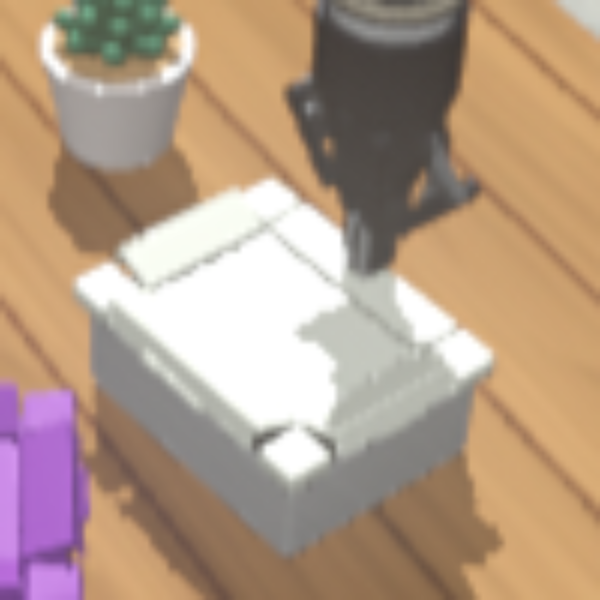

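The far section lies level with the corners, and the fingertip at crop (365,260) met a solid stop at 12 N. Next I lift and move to the left section.

Request:
move_arm([
  [0,0,-0.03,0,0],
  [0,0,-0.06,0,0],
  [0,0,-0.09,0,0],
  [0,0,-0.1,0,0],
  [0,0,-0.1,0,0],
  [0,0,-0.1,0,0],
  [0,0,-0.1,0,0],
  [0,0,-0.1,0,0],
])

```text
t: 4.97
tcp_pos: [0.6501, 0.1171, 0.1221]
tool_rot: [-0.076, 0.997, 0.0, -0.001]
force: [-1.0, -0.3, -0.0]
finger_gap: 0.004
```

```bash
python3 -c "
from h import *
go('left',.105)"
```

```text
t 4.97 tcp [0.6501 0.1171 0.1221] y-dir deg 98.66 want 98.5 F [-1.  -0.3 -0. ] gap 0.0
left [0.5777 0.1887 0.105 ] units [0.152 0.204 0.043]
```

Request:
move_arm([
  [0.03,0.04,0,0,0],
  [0.06,0.08,0,0,0],
  [0.09,0.12,0,0,0],
  [0.12,0.16,0,0,0],
  [0.15,0.2,0.01,0,0],
  [0.152,0.204,0.025,0,0],
  [0.152,0.204,0.04,0,0],
  [0.152,0.204,0.043,0,0],
])

```text
t: 5.63
tcp_pos: [0.5781, 0.1883, 0.1042]
tool_rot: [-0.076, 0.997, -0.0, -0.001]
force: [0.2, -0.5, 0.7]
finger_gap: -0.004
```

```bash
python3 -c "
from h import *
go('left',.085)"
```

```text
t 5.63 tcp [0.5781 0.1883 0.1042] y-dir deg 98.68 want 98.5 F [ 0.2 -0.5  0.7] gap -0.0
left [0.5777 0.1887 0.085 ] units [0.001 0.001 0.048]
```

Request:
move_arm([
  [0,0,0.006,0,0],
  [0,0,0.012,0,0],
  [0,0,0.018,0,0],
  [0,0,0.022,0,0],
  [0,0,0.026,0,0],
  [0,0,0.03,0,0],
  [0,0,0.034,0,0],
  [0,0,0.038,0,0],
])

```text
t: 6.3
tcp_pos: [0.5786, 0.1893, 0.0912]
tool_rot: [-0.075, 0.997, 0.001, 0.001]
force: [-0.6, 1.1, 2.7]
finger_gap: 0.003
```

Request:
move_arm([
  [0,0,0.003,0,0],
  [0,0,0.006,0,0],
  [0,0,0.009,0,0],
  [0,0,0.012,0,0],
  [0,0,0.014,0,0],
  [0,0,0.014,0,0],
  [0,0,0.014,0,0],
  [0,0,0.014,0,0],
])

```text
t: 6.97
tcp_pos: [0.578, 0.1884, 0.085]
tool_rot: [-0.076, 0.997, -0.0, -0.0]
force: [-1.5, -1.8, 3.2]
finger_gap: 0.0
```

Request:
move_arm([
  [0,0,0.002,0,0],
  [0,0,0.004,0,0],
  [0,0,0.005,0,0],
  [0,0,0.005,0,0],
  [0,0,0.005,0,0],
  [0,0,0.005,0,0],
  [0,0,0.005,0,0],
  [0,0,0.005,0,0],
])

```text
t: 7.63
tcp_pos: [0.5781, 0.1884, 0.0848]
tool_rot: [-0.076, 0.997, -0.0, 0.0]
force: [-3.7, -1.3, 13.9]
finger_gap: -0.003
```

Request:
move_arm([
  [0,0,-0.03,0,0],
  [0,0,-0.06,0,0],
  [0,0,-0.09,0,0],
  [0,0,-0.1,0,0],
  [0,0,-0.1,0,0],
  [0,0,-0.1,0,0],
  [0,0,-0.1,0,0],
  [0,0,-0.1,0,0],
])

```text
t: 8.3
tcp_pos: [0.5777, 0.1885, 0.1222]
tool_rot: [-0.076, 0.997, -0.0, -0.001]
force: [-0.3, 0.5, 0.2]
finger_gap: 0.0
```

```bash
python3 -c "
from h import *
snap('side','s3');c=load('s3');cv2.imwrite('pics/s3c.png',cv2.resize(c['im'][130:230,235:335,::-1],None,fx=6,fy=6))
snap('wrist','w3')
go('near',.105)"
```

```text
t 8.4 tcp [0.5778 0.1886 0.1222] y-dir deg 98.66 want 98.5 F [ 0.6 -0.5  0.7] gap 0.0
near [0.5285 0.0984 0.105 ] units [ 0.156 -0.204  0.043]
```

View pics/s3c.png

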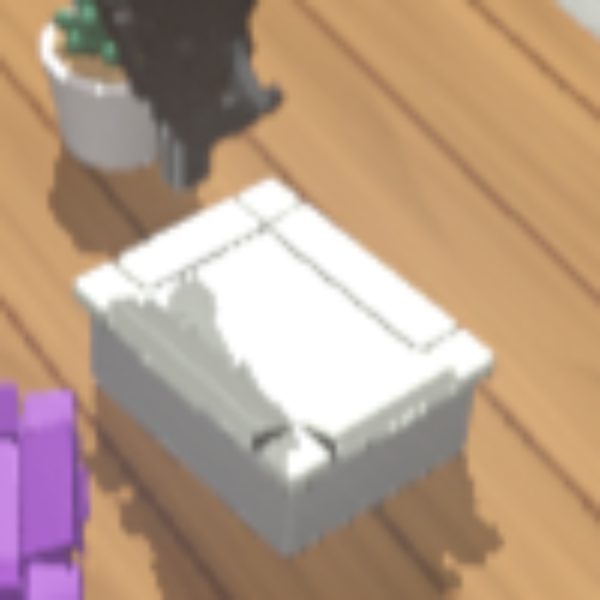

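The far (crop 365,280) and left (crop 195,245) sections are both level, and the box hasn't moved. Next is the near section.

Request:
move_arm([
  [0.03,-0.04,0,0,0],
  [0.06,-0.08,0,0,0],
  [0.09,-0.12,0,0,0],
  [0.12,-0.16,0,0,0],
  [0.15,-0.2,0.01,0,0],
  [0.156,-0.204,0.025,0,0],
  [0.156,-0.204,0.04,0,0],
  [0.156,-0.204,0.043,0,0],
])

```text
t: 9.07
tcp_pos: [0.5286, 0.0988, 0.1046]
tool_rot: [-0.075, 0.997, 0.0, -0.001]
force: [-0.4, 0.6, 0.3]
finger_gap: -0.003
```

```bash
python3 -c "
from h import *
go('near',.085)"
```

```text
t 9.07 tcp [0.5286 0.0988 0.1046] y-dir deg 98.63 want 98.5 F [-0.4  0.6  0.3] gap -0.0
near [0.5285 0.0984 0.085 ] units [ 0.    -0.001  0.049]
```

Request:
move_arm([
  [0,0,0.006,0,0],
  [0,0,0.012,0,0],
  [0,0,0.018,0,0],
  [0,0,0.022,0,0],
  [0,0,0.026,0,0],
  [0,0,0.03,0,0],
  [0,0,0.034,0,0],
  [0,0,0.038,0,0],
])

```text
t: 9.73
tcp_pos: [0.5278, 0.0987, 0.0906]
tool_rot: [-0.076, 0.997, 0.0, -0.001]
force: [-0.4, 0.1, 0.8]
finger_gap: 0.003
```

Request:
move_arm([
  [0,0,0.003,0,0],
  [0,0,0.006,0,0],
  [0,0,0.009,0,0],
  [0,0,0.012,0,0],
  [0,0,0.015,0,0],
  [0,0,0.018,0,0],
  [0,0,0.018,0,0],
  [0,0,0.018,0,0],
])

```text
t: 10.4
tcp_pos: [0.5292, 0.0985, 0.0849]
tool_rot: [-0.076, 0.997, -0.0, 0.001]
force: [-3.3, 0.5, 12.5]
finger_gap: -0.002
```

Request:
move_arm([
  [0,0,-0.03,0,0],
  [0,0,-0.06,0,0],
  [0,0,-0.09,0,0],
  [0,0,-0.1,0,0],
  [0,0,-0.1,0,0],
  [0,0,-0.1,0,0],
  [0,0,-0.1,0,0],
  [0,0,-0.1,0,0],
])

```text
t: 11.07
tcp_pos: [0.5283, 0.0985, 0.1225]
tool_rot: [-0.076, 0.997, 0.0, -0.001]
force: [-0.5, 0.4, 0.5]
finger_gap: 0.002
```

```bash
python3 -c "
from h import *
go('right',.105)"
```

```text
t 11.07 tcp [0.5283 0.0985 0.1225] y-dir deg 98.66 want 98.5 F [-0.5  0.4  0.5] gap 0.0
right [0.6019 0.0265 0.105 ] units [-0.155 -0.206  0.043]
```

Request:
move_arm([
  [-0.03,-0.04,0,0,0],
  [-0.06,-0.08,0,0,0],
  [-0.09,-0.12,0,0,0],
  [-0.12,-0.16,0,0,0],
  [-0.15,-0.2,0.01,0,0],
  [-0.155,-0.206,0.025,0,0],
  [-0.155,-0.206,0.04,0,0],
  [-0.155,-0.206,0.043,0,0],
])

```text
t: 11.73
tcp_pos: [0.6003, 0.027, 0.104]
tool_rot: [-0.075, 0.997, 0.001, -0.002]
force: [-0.6, -0.3, -0.4]
finger_gap: 0.003
```

Request:
move_arm([
  [0,0,0.006,0,0],
  [0,0,0.012,0,0],
  [0,0,0.018,0,0],
  [0,0,0.022,0,0],
  [0,0,0.026,0,0],
  [0,0,0.03,0,0],
  [0,0,0.034,0,0],
  [0,0,0.038,0,0],
])

```text
t: 12.4
tcp_pos: [0.6029, 0.0257, 0.0916]
tool_rot: [-0.076, 0.997, -0.001, 0.001]
force: [-0.3, -2.7, 3.0]
finger_gap: 0.002
```

Request:
move_arm([
  [0,0,0.003,0,0],
  [0,0,0.006,0,0],
  [0,0,0.009,0,0],
  [0,0,0.012,0,0],
  [0,0,0.015,0,0],
  [0,0,0.018,0,0],
  [0,0,0.018,0,0],
  [0,0,0.018,0,0],
])

```text
t: 13.07
tcp_pos: [0.6024, 0.0267, 0.085]
tool_rot: [-0.076, 0.997, 0.0, -0.0]
force: [-3.3, 0.2, 8.8]
finger_gap: 0.001
```

Request:
move_arm([
  [0,0,-0.03,0,0],
  [0,0,-0.06,0,0],
  [0,0,-0.1,0,0],
  [0,0,-0.15,0,0],
  [0,0,-0.2,0,0],
  [0,0,-0.25,0,0],
  [0,0,-0.28,0,0],
  [0,0,-0.3,0,0],
])

```text
t: 13.73
tcp_pos: [0.6036, 0.0264, 0.2065]
tool_rot: [-0.076, 0.997, -0.0, 0.002]
force: [0.7, -0.4, 0.8]
finger_gap: -0.001
```

```bash
python3 - <<'E'
from h import *
snap('side','s4');c=load('s4');cv2.imwrite('pics/s4c.png',cv2.resize(c['im'][130:230,235:335,::-1],None,fx=6,fy=6))
snap('wrist','w4');go('right',.2)
E
```

```text
t 13.83 tcp [0.6036 0.0264 0.2058] y-dir deg 98.67 want 98.5 F [-0.3  0.1 -0.2] gap 0.0
right [0.6019 0.0265 0.2   ] units [0.004 0.001 0.015]
```

View pics/s4c.png

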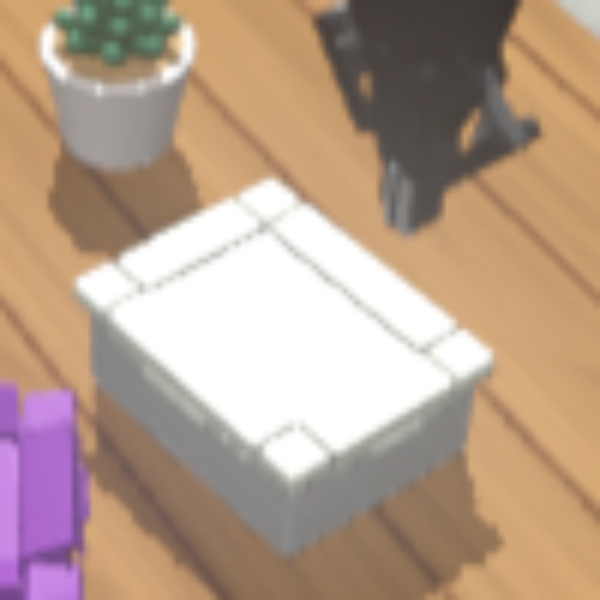

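View pics/w4.png

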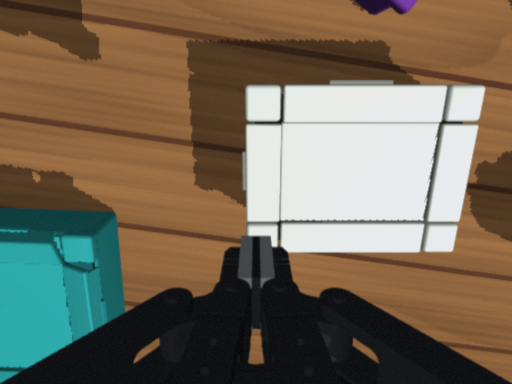

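Both views show all four sections flush with the corners: the wrist view at (365,104), (263,172), (352,237) and (450,170). I'll check the heights from depth before handing in.

```bash
python3 - <<'E'
from h import *
snap('top','top4')
for n in('s4','w4','top4','top0'):
    c=load(n);P=cloud(c).reshape(-1,3);d=P[:,:2]-C;x=d@ex;y=d@ey;ok=(P[:,2]>.05)&(P[:,2]<.1)
    r={}
    for k,m in(('far',(x>.058)&(x<.068)&(abs(y)<.05)),('near',(x<-.058)&(x>-.068)&(abs(y)<.05)),('left',(y>.078)&(y<.088)&(abs(x)<.035)),('right',(y<-.078)&(y>-.088)&(abs(x)<.035)),('corner',(abs(x)>.047)&(abs(x)<.066)&(abs(y)>.067)&(abs(y)<.086)),('panel',(abs(x)<.03)&(abs(y)<.05))):
        m=m&ok; r[k]=(int(m.sum()),round(float(np.median(P[m,2]))*1000,1) if m.any() else None)
    print(n,r)
a=load('top0')['im'].astype(int);b=load('top4')['im'].astype(int)
c=load('top4')
cv2.imwrite('pics/top4.png',c['im'][:,:,::-1])
E
```

```text
s4 {'far': (59, 75.8), 'near': (98, 75.4), 'left': (43, 75.9), 'right': (62, 75.3), 'corner': (114, 75.0), 'panel': (416, 71.7)}
w4 {'far': (1170, 73.3), 'near': (1834, 73.6), 'left': (970, 73.5), 'right': (1045, 73.3), 'corner': (1905, 73.5), 'panel': (8611, 69.5)}
top4 {'far': (47, 74.2), 'near': (0, None), 'left': (36, 73.8), 'right': (0, None), 'corner': (30, 74.5), 'panel': (177, 69.9)}
top0 {'far': (79, 81.2), 'near': (81, 82.8), 'left': (62, 82.7), 'right': (58, 82.3), 'corner': (122, 74.4), 'panel': (505, 69.7)}
```

View pics/top4.png

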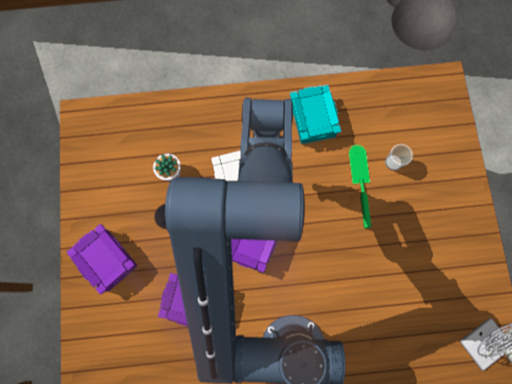

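The sections are at corner height (73–74 mm by the wrist depth, against about 82 mm before). The other objects visible in the top view are where they were, and the arm is clear of everything.

```bash
python3 -c "
from station import manip
print(manip.sign_off())"
```

```text
the job is handed in; nothing more can be done
None
```

All four rim sections of the white-lidded steel box are shut, and I handed the job in at about 14 s of the 48 s allowed. I pressed them one after another with the shut fingertips: far, left, near, then right. Each met a solid stop at about 9–14 N.

**Lid height:** The last wrist depth reading puts all four sections at 73.3–73.6 mm and the corners at 73.5 mm. In the first top view the sections stood at about 82 mm. The side camera agrees within 1 mm, though it reads about 2 mm high overall.

**Box and other things:** The box shows no visible shift in the side views. The pot, jar, trowel and turquoise box are where they were in the last top view. The tumbler, the near and right sections and two of the purple boxes were hidden or partly hidden by the arm there. The side and wrist views covered the two sections, but I did not check the tumbler or those two purple boxes separately.

**Check that disagreed:** My first wrist measurement was about 5 % too small in scale because the arm was still settling. I retook it and moved the box centre by about 1.5 mm before pressing.

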